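Check a trolley's brake lever

TASK

Two handles from the workshop's furniture trolley stand on the bench: one has the long brake lever with a ball at its end, the other a short release lever. With the outside of your fingers push the long brake lever slowly in towards its bar until it comes to its stop, short of the bar, hold it against the stop for a good second without forcing it, then let it spring all the way back out and take the hand away. Do not lift or shift either handle stand, leave the short lever alone, and leave the jar, screwdriver, brush and clamp where they are.

Things in the scene. Friction and masses are not known exactly. Their poses are not given: they have to be found in the camera images.
- brake_stand: Heavy test stand (5 to 8 kg, loose on the bench) with the brake handle. Steel plate 180 (x) x 220 (y) x 20 mm; origin: centre of its underside. Handle tube along y at x = +42, z = 110 mm, held by wooden cradles at y = -92 and +92, up to z = 128; grey fluid chamber at y = -66, up to z = 135. The lever is on the tube's -x side (towards the robot), clear all round for y above -60 mm, 80 mm above the plate.
- brake_grip (a point): Centre of the black rubber grip on the tube (the bar) of the brake stand: 32 mm in diameter, 130 mm long along the stand's y axis; the point is on the tube's centre line, 110 mm above the bench. Axes as the stand's.
- brake_lever (a joint): Angle of the long brake lever: 0 fully out (rest), grows as it is pushed towards the bar, 0.26 rad at its stop, where it is about parallel to the bar with 20 mm left between blade and grip. A spring pushes it out: pressed 110 mm from the pivot it takes 3 N to start, 9 N just before the stop, then it is rigid. Let go, it springs back to 0.
- brake_lever_hinge (a point): Pivot of the long lever (vertical axis), at mid height of the blade, 110 mm above the bench; axes as the stand's. From here the aluminium blade, 12 mm thick, 20 mm tall (z = 100 to 120), 150 mm long, with a 20 mm ball at its end, runs along the stand's +y, at rest leaning 0.27 rad from it towards -x (away from the bar).
- brake_lever_press (a point): Where to push: point on the long lever's outer face (away from the bar), 110 mm from the pivot, at mid height of the blade. It moves with the lever, about 28 mm towards the stand's +x from rest to stop. Its axes are the stand's, turned by minus the joint angle about z.
- release_stand: Second stand, the same in all but the lever: carries the handle with the short release lever. Origin and axes as for the brake stand. Leave alone.
- release_lever (a joint): Angle of the short release lever, 0 at rest, 0.26 rad at its stop: same blade section and pivot place as the brake lever but only 80 mm long and without a ball. Leave alone.
- jar: Glass jar with steel lid, 64 mm diameter, 85 mm tall, loose. Origin: centre of its underside. Leave alone.
- screwdriver: Screwdriver with a wooden handle, about 200 mm long, lying loose on the bench along its x axis. Leave alone.
- brush: Brush with a wooden handle, lying loose on the bench along its x axis. Leave alone.
- clamp: Steel F-clamp lying flat on the bench beyond the stands, about 240 x 80 x 17 mm, bar along its y axis. Leave alone.

How it is judged:
By the outcome, as a careful person would: the job done as asked, in the order asked, and still so for the second after the job is handed in, with the robot touching nothing.
It also fails if it takes over 43 s, if anything falls off the work surface, if the arm or the gripper's body presses on something with over 40 N, if the wrist force passes 120 N, or if a joint passes its speed limit or range.

ROBOT

A 6-joint arm with a two-finger parallel gripper is mounted at the origin on the work surface. World frame = base frame: x ahead of the robot, y to its left, z up, the work surface at z = 0. Lengths are in mm, angles in degrees, forces in N, time in s.
With the tool pointing down it reaches from about 300 to 850 mm from the base axis. Payload 4.2 kg.
Tool frame: the origin (TCP) lies at the centre of the arm's flange, where the gripper is bolted on; the fingertips stand 191 mm ahead of it and the grasp point (between the pads) lies 172 mm ahead of it; y points along the fingers, x is the direction in which the jaws open and shut, and the axes are right-handed (so a half turn about y gives the same grasp; the last joint's range is limited). The gripper opens to 91 mm and grips with 3 to 60 N. Pads are 32 mm wide; open, the fingers measure 118 mm over their backs; the gripper's body (76 mm by 178 mm) begins 60 mm behind the grasp point.
Start: joints at [66.119, 18.312, 89.639, -0, 72.044, -1.146], TCP at [222.216, 530.323, 404.776] pointing down, gripper open.
Joint ranges: [-177.97, 177.97], [-48.28, 115.42], [12.27, 149.76], [-77.06, 257.06], [2.81, 150.46], [-146.56, 146.56]. Speed limits (degrees/s): [147.25, 147.25, 180, 180, 180, 180].

INTERFACE

Orientations are given as [roll, pitch, yaw] about the fixed x, y, z axes, in that order (R = Rz(yaw) Ry(pitch) Rx(roll)).
In Python, from workcell import env gives the robot as it stands.
- The arm moves only by the tool carry_out, never from a script. Its argument "increments" is a list of rows, each a list of 3 entries, a list of its own where there are three numbers: the turn, a rotation vector about the tool's x, y, z in rad, then the shift along the tool's x, y, z in mm, then the closure, from 0 (fully open) to 1 (shut). In form: [[[wx, wy, wz], [dx, dy, dz], claw], ...]. A call has 1 to 10 rows; each row is the pose to reach, as a shift and turn from the pose commanded when the call began, along the tool's axes at that moment; what a row does not reach only later rows make up. A row lasts 1/12 s, in which the tool goes at most 41.7 mm and 7.16 degrees, less where a joint would pass 70% of its speed; a pose out of reach is approached as far as the arm can. A call with a gripper value outside its range is refused whole. The fingers move at their own pace and stop on an object; "force" is the grip in N (left out, the last holds). Time passes only in rows, so rows that repeat a pose let the fingers close. It gives the time, the measured TCP pose, the force and the opening at its end, in the units of the state.
- env.state(): the state, without advancing time (a new reading comes with each control period).
- env.grab_frame(name): name is "side" or "top"; returns a dict with "frame" (480x640x3 uint8, blue, green, red), "z_map" (480x640 float32, mm along the optical axis (not along the pixel's ray), 0 where there is no reading), "camera_matrix" (3x3 intrinsics, pixels), "k1" (the pictures are not rectified: a ray, as slopes to the right and down, at radius r is drawn at 1 + k1 r^2 times it, then the intrinsics apply), "rvec" (rotation vector, rad) and "tvec" (3), from world to camera coordinates, as OpenCV has them. Camera axes: x right, y down, z forward; pixel columns grow to the right and rows downward; lengths in mm; the calibration is good to about 2 mm. A picture is of the moment at which its call begins.
- env.job_done(): hands the job in, once; it reports no verdict.
The state is a dict: "time_s": time; "qpos": joint angles; "qvel": joint speeds; "effort": joint torques, N m; "ee_pos": TCP position; "ee_rot": TCP orientation; "force": force on the tool from outside, world axes, zero at the start; "torque": the same for the moment, N m; "gripper_width": finger opening in mm.
Only numpy, scipy, OpenCV 4.12 (cv2) and the standard library are available. Lean on these libraries where they do the work, as an engineer would, in place of code of your own. Each camera call takes 0.05 s, during which the arm holds its last target. There are 200 camera calls.

## Working session

There is one attempt and no reset: what is moved stays moved. The work goes in short steps, Python scripts to look and compute and a tool call to move; the robot and the scene stay as the last step left them, time stands still between calls to the robot, and variables do not carry over. Pictures are saved under pics/ and viewed, about 8 in all and at most 12, crops included, and the job is handed in when it is done.

Besides the shell and the picture viewer there is one more tool, called after "Call:" by a JSON object that holds its "name" and its "arguments". carry_out: Moves the arm, as the interface text tells. Its arguments: {"type":"object","properties":{"increments":{"type":"array","items":{"type":"array"}},"force":{"type":"number"}},"required":["increments"]}

```bash
mkdir -p pics
cat > h.py <<'E'
import numpy as np, cv2
from workcell import env
def grab(n):
    f=env.grab_frame(n); f['R']=cv2.Rodrigues(np.array(f['rvec'],float))[0]; f['t']=np.array(f['tvec'],float).ravel(); f['K']=np.array(f['camera_matrix'],float); return f
def cloud(f):
    K=f['K']; v,u=np.mgrid[0:480,0:640]
    xd=(u-K[0,2])/K[0,0]; yd=(v-K[1,2])/K[1,1]; x,y=xd.copy(),yd.copy()
    for _ in range(8):
        s=1+f['k1']*(x*x+y*y); x,y=xd/s,yd/s
    z=f['z_map']; P=np.stack([x*z,y*z,z],-1)
    P=(P-f['t'])@f['R']; P[z<=0]=np.nan
    return P
E
python3 - <<'E'
from h import *
for n in('top','side'):
    f=grab(n); cv2.imwrite(f'pics/{n}0.png',f['frame']); np.save(f'{n}0.npy',cloud(f)); print(n,-f['R'].T@f['t'],f['k1'])
print(env.state())
E
```

```text
top [ 465.64551249   14.32806999 1373.9064457 ] -0.09952217493702685
side [ 143.73769547 -733.50030784  560.55336848] -0.008383068976599425
{'time_s': 0.1, 'qpos': array([ 6.61188562e+01,  1.83465683e+01,  8.97014592e+01, -5.21258831e-04,
        7.20439812e+01, -1.14658596e+00]), 'qvel': array([-0.13837998, -0.02889223, -0.09145011,  0.01382638, -0.01770575,
       -0.08611458]), 'effort': array([-1.51242395e-03, -4.13329589e+01, -2.32510650e+01,  7.27124163e-02,
        4.21103602e-02, -4.85180954e-05]), 'ee_pos': array([222.15565491, 530.17162522, 404.00440251]), 'ee_rot': array([-89.99865438,   0.09200019,  67.26560432]), 'force': array([-0.28740408, -0.03806596,  0.25586782]), 'torque': array([ 0.01794178, -0.03394163, -0.02461827]), 'gripper_width': 91.16270750396501}
```

View pics/top0.png

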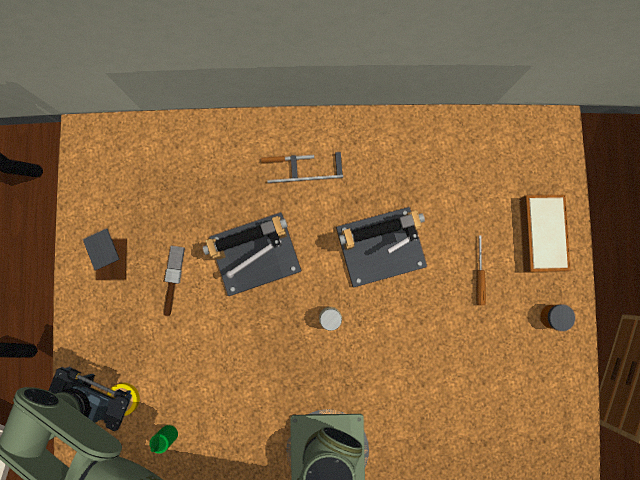

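View pics/side0.png

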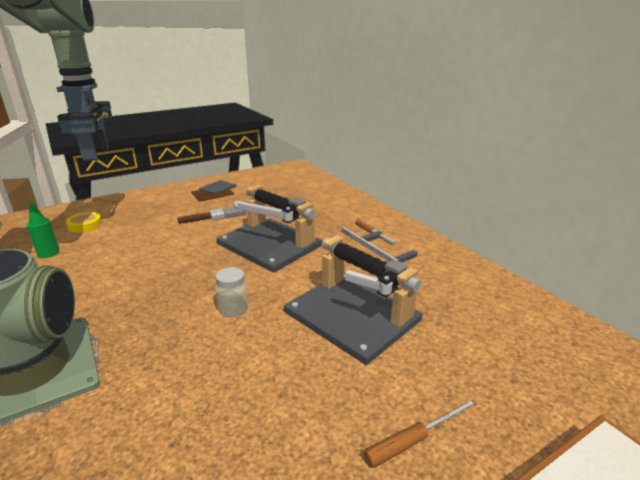

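The top view shows the brake stand at about (253,255), its lever running from (280,240) to the ball at (230,274). The release stand is at (382,248) and the jar at (330,319). The arm is at lower left. Next I'll measure the brake stand.

Run:
```python
from h import *
P=np.load('top0.npy'); im=cv2.imread('pics/top0.png'); hsv=cv2.cvtColor(im,cv2.COLOR_BGR2HSV)
v,u=np.mgrid[0:480,0:640]
roi=(u>195)&(u<310)&(v>205)&(v<305)
# plate: dark, z 10..30
m=roi&(P[...,2]>12)&(P[...,2]<28)
p=P[m][:,:2].astype(np.float32)
r=cv2.minAreaRect(p); print('plate',r,m.sum(),np.median(P[m][:,2]))
m2=roi&(P[...,2]>105)&(P[...,2]<128)&(hsv[...,1]<50)&(hsv[...,2]>120)
q=P[m2]; print('bright',m2.sum())
ln=cv2.fitLine(q[:,:2].astype(np.float32),cv2.DIST_HUBER,0,.01,.01).ravel();print('line',ln,np.degrees(np.arctan2(ln[1],ln[0])))
s=(q[:,:2]-ln[2:])@ln[:2]; print(ln[2:]+ln[:2]*s.min(),ln[2:]+ln[:2]*s.max(), np.median(q[:,2]))
m3=roi&(P[...,2]>105)&(hsv[...,2]<60); g=P[m3]
ln=cv2.fitLine(g[:,:2].astype(np.float32),cv2.DIST_HUBER,0,.01,.01).ravel();print('grip',ln,np.degrees(np.arctan2(ln[1],ln[0])),np.median(g[:,2]))
s=(g[:,:2]-ln[2:])@ln[:2]; print(np.percentile(s,[1,99]))
print('jar',np.nanmedian(P[312:326,323:337].reshape(-1,3),0))
c=cv2.resize(im[200:310,190:320],None,fx=6,fy=5.4,interpolation=cv2.INTER_CUBIC); cv2.imwrite('pics/c0.png',c)
```

```text
plate ((560.06689453125, 196.17291259765625), (181.2452392578125, 219.1764678955078), 18.10066032409668) 3304 20.273084444801803
bright 332
line [  0.5824      -0.81290233 536.12427    197.80833   ] -54.38047
[487.54782031 265.61037008] [616.42766785  85.72245074] 119.90267034594675
grip [ 1.6039498e-01 -9.8705292e-01  5.9308984e+02  2.1052655e+02] -80.77017 124.30512595667581
[-73.50263769  88.70435172]
jar [377.07685556 -11.42080344  84.6586171 ]
```

View pics/c0.png

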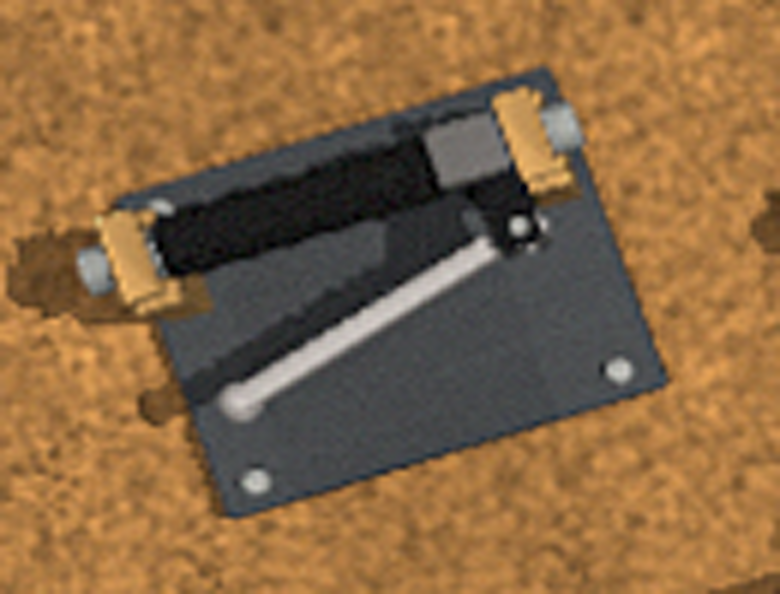

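The crop shows the lever clear: pivot at about (277,242) in full-image pixels, ball at (230,275), and nothing near its outer side.

Run:
```python
from h import *
P=np.load('top0.npy'); im=cv2.imread('pics/top0.png'); hsv=cv2.cvtColor(im,cv2.COLOR_BGR2HSV)
v,u=np.mgrid[0:480,0:640]
roi=(u>222)&(u<273)&(v>236)&(v<282)
m=roi&(hsv[...,1]<60)&(hsv[...,2]>110)&(P[...,2]>100)&(P[...,2]<130)
q=P[m]; ln=cv2.fitLine(q[:,:2].astype(np.float32),cv2.DIST_HUBER,0,.01,.01).ravel()
d=ln[:2]*np.sign(ln[1]); s=(q[:,:2]-ln[2:])@d
print('lever dir',d,np.degrees(np.arctan2(d[1],d[0])),'ends',ln[2:]+d*s.min(),ln[2:]+d*s.max(),m.sum(),np.median(q[:,2]))
x=P[(u>205)&(u<300)&(v>210)&(v<265)]
# tube/grip: ridge
g=x[(x[:,2]>118)&(x[:,2]<150)]
th=np.radians(18.1); R=np.array([[np.cos(th),-np.sin(th)],[np.sin(th),np.cos(th)]]); c=np.array([560,196.2])
l=(g[:,:2]-c)@R; k=(l[:,1]>-30)&(l[:,1]<70)&(l[:,0]>25)
print('grip local x centre by y:',[(y,l[k&(abs(l[:,1]-y)<8),0].mean().round(1)) for y in(-20,0,20,40,60)])
L=(q[:,:2]-c)@R; A=np.polyfit(L[:,1],L[:,0],1); print('lever local x=a*y+b',A,np.degrees(np.arctan(-A[0])),'y range',L[:,1].min(),L[:,1].max())
```

```text
lever dir [-0.5555948  0.8314532] 123.751686 ends [574.13909658 137.37197346] [494.49152491 256.56536484] 263 119.38358127587999
grip local x centre by y: [(-20, np.float64(42.2)), (0, np.float64(41.8)), (20, np.float64(42.0)), (40, np.float64(41.3)), (60, np.float64(41.7))]
lever local x=a*y+b [ -0.27461045 -21.58730084] 15.355499029920686 y range -60.175422017882354 77.71614675038016
```

Brake stand: centre (560,196), yaw 18.1°. The lever is at rest, with its hinge near (582,125) and the press point near (517,213). I'll travel at height with the jaws shut, turning the finger backs parallel to the lever.

Call:
{"name": "carry_out", "arguments": {"increments": [[[0, 0.05, 0], [-10, 0, -17], 1], [[0, 0.11, 0], [-28, 0, -48], 1], [[0, 0.17, 0], [-46, 0, -79], 1], [[0, 0.23, 0], [-64, 0, -110], 1], [[0, 0.29, 0], [-82, 0, -141], 1], [[0, 0.35, 0], [-100, 0, -172], 1], [[0, 0.41, 0], [-118, 0, -203], 1], [[0, 0.47, 0], [-136, 0, -234], 1], [[0, 0.53, 0], [-154, 0, -265], 1], [[0, 0.59, 0], [-172, 0, -296], 1]], "force": 10}}

```text
time_s: 0.93
ee_pos: [429.4, 255.7, 404.5]
ee_rot: [-90.0, 0.0, 33.3]
force: [-0.1, -0.2, -0.2]
gripper_width: 27.7
```

Call:
{"name": "carry_out", "arguments": {"increments": [[[0, 0, 0], [1, 0, -20], 1], [[0, 0, 0], [3, 0, -45], 1], [[0, 0, 0], [5, 0, -70], 1], [[0, 0, 0], [5, 5, -85], 1], [[0, 0, 0], [5, 20, -85], 1], [[0, 0, 0], [5, 40, -85], 1], [[0, 0, 0], [5, 60, -85], 1], [[0, 0, 0], [5, 75, -85], 1], [[0, 0, 0], [5, 80, -85], 1], [[0, 0, 0], [5, 80, -85], 1]]}}

```text
time_s: 1.77
ee_pos: [479.4, 189.0, 323.3]
ee_rot: [-89.9, 0.2, 33.5]
force: [-0.4, -0.1, 0.2]
gripper_width: 0.4
```

Run:
```python
from h import *
s=env.state(); print(s['ee_pos'],s['ee_rot'],s['gripper_width'])
f=grab('side'); im=f['frame']; P=cloud(f)
cv2.imwrite('pics/s1.png',cv2.resize(im[80:300,150:400],None,fx=3,fy=2.7,interpolation=cv2.INTER_CUBIC))
f=grab('top'); im=f['frame']
cv2.imwrite('pics/t1.png',cv2.resize(im[200:310,180:330],None,fx=5.2,fy=5.2,interpolation=cv2.INTER_CUBIC))
```

```text
[479.40657565 188.97263283 323.30130178] [-89.9497907    0.19921796  33.45838534] 0.3573503725107049
```

View pics/s1.png

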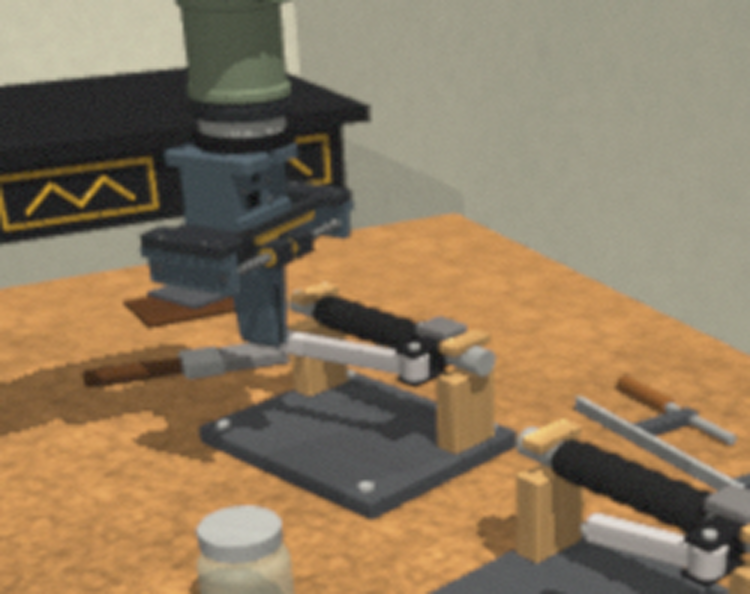

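The fingers are shut and hang just outside the outer part of the lever (about (265,330) in the crop), with nothing below them. I'll go down to blade height and then creep in.

Call:
{"name": "carry_out", "arguments": {"increments": [[[0, 0, 0], [0, 6, 0], 1], [[0, 0, 0], [0, 18, 0], 1], [[0, 0, 0], [0, 32, 0], 1], [[0, 0, 0], [0, 42, 0], 1], [[0, 0, 0], [0, 44, 0], 1], [[0, 0, 0], [4, 44, 0], 1], [[0, 0, 0], [9, 44, 0], 1], [[0, 0, 0], [14, 44, 0], 1], [[0, 0, 0], [18, 44, 0], 1], [[0, 0, 0], [20, 44, 0], 1]]}}

```text
time_s: 2.7
ee_pos: [497.4, 200.7, 281.3]
ee_rot: [-90.0, -0.1, 33.5]
force: [0.1, -0.1, -0.3]
gripper_width: 0.6
```

Call:
{"name": "carry_out", "arguments": {"increments": [[[0, 0, 0], [0.5, 0, 0], 1], [[0, 0, 0], [1, 0, 0], 1], [[0, 0, 0], [2, 0, 0], 1], [[0, 0, 0], [3, 0, 0], 1], [[0, 0, 0], [4, 0, 0], 1], [[0, 0, 0], [5, 0, 0], 1], [[0, 0, 0], [6, 0, 0], 1], [[0, 0, 0], [7, 0, 0], 1], [[0, 0, 0], [8, 0, 0], 1], [[0, 0, 0], [8, 0, 0], 1]]}}

```text
time_s: 3.53
ee_pos: [503.3, 204.7, 280.8]
ee_rot: [-90.0, -0.0, 33.5]
force: [0.9, -0.2, -0.5]
gripper_width: 0.8
```

Call:
{"name": "carry_out", "arguments": {"increments": [[[0, 0, 0], [0.5, 0, 0], 1], [[0, 0, 0], [1, 0, 0], 1], [[0, 0, 0], [1.5, 0, 0], 1], [[0, 0, 0], [2, 0, 0], 1], [[0, 0, 0], [2.5, 0, 0], 1], [[0, 0, 0], [3, 0, 0], 1], [[0, 0, 0], [3.5, 0, 0], 1], [[0, 0, 0], [4, 0, 0], 1], [[0, 0, 0], [4.5, 0, 0], 1], [[0, 0, 0], [4.5, 0, 0], 1]]}}

```text
time_s: 4.37
ee_pos: [506.6, 206.9, 280.7]
ee_rot: [-90.0, 0.1, 33.5]
force: [-2.7, -0.8, 1.0]
gripper_width: 0.4
```

Contact: about 2.8 N. Next I'll follow the lever's arc, about 0.08 rad per call. In the tool frame the hinge lies at x=+19.5, z=-110.

Call:
{"name": "carry_out", "arguments": {"increments": [[[0, 0.008, 0], [0.9, 0, 0.15], 1], [[0, 0.016, 0], [1.8, 0, 0.3], 1], [[0, 0.024, 0], [2.7, 0, 0.45], 1], [[0, 0.032, 0], [3.5, 0, 0.55], 1], [[0, 0.04, 0], [4.4, 0, 0.7], 1], [[0, 0.048, 0], [5.3, 0, 0.8], 1], [[0, 0.056, 0], [6.2, 0, 0.9], 1], [[0, 0.064, 0], [7.1, 0, 1.0], 1], [[0, 0.072, 0], [8, 0, 1.1], 1], [[0, 0.08, 0], [8.9, 0, 1.2], 1]]}}

```text
time_s: 5.2
ee_pos: [513.6, 212.8, 280.7]
ee_rot: [-90.0, 0.1, 28.8]
force: [-4.0, -4.9, 3.1]
gripper_width: 0.4
```

Call:
{"name": "carry_out", "arguments": {"increments": [[[0, 0.008, 0], [0.9, 0, 0.15], 1], [[0, 0.016, 0], [1.8, 0, 0.3], 1], [[0, 0.024, 0], [2.7, 0, 0.45], 1], [[0, 0.032, 0], [3.5, 0, 0.55], 1], [[0, 0.04, 0], [4.4, 0, 0.7], 1], [[0, 0.048, 0], [5.3, 0, 0.8], 1], [[0, 0.056, 0], [6.2, 0, 0.9], 1], [[0, 0.064, 0], [7.1, 0, 1.0], 1], [[0, 0.072, 0], [8, 0, 1.1], 1], [[0, 0.08, 0], [8.9, 0, 1.2], 1]]}}

```text
time_s: 6.03
ee_pos: [520.5, 217.8, 280.7]
ee_rot: [-90.0, 0.1, 24.3]
force: [-4.6, -5.3, 4.2]
gripper_width: 0.5
```

Call:
{"name": "carry_out", "arguments": {"increments": [[[0, 0.008, 0], [0.9, 0, 0], 1], [[0, 0.016, 0], [1.8, 0, 0], 1], [[0, 0.024, 0], [2.7, -0.1, 0], 1], [[0, 0.032, 0], [3.5, -0.1, 0], 1], [[0, 0.04, 0], [4.4, -0.2, 0], 1], [[0, 0.048, 0], [5.3, -0.2, 0], 1], [[0, 0.056, 0], [6.2, -0.3, 0], 1], [[0, 0.064, 0], [7.1, -0.3, 0], 1], [[0, 0.069, 0], [7.6, -0.3, 0], 1], [[0, 0.069, 0], [7.6, -0.3, 0], 1]]}}

```text
time_s: 6.87
ee_pos: [526.8, 221.4, 280.7]
ee_rot: [-90.0, 0.2, 20.3]
force: [-6.6, -3.5, 3.2]
gripper_width: 0.7
```

Run:
```python
from h import *
s=env.state(); print(s['ee_pos'],s['ee_rot'],s['force'],s['torque'])
f=grab('top'); cv2.imwrite('pics/t2.png',cv2.resize(f['frame'][200:310,180:330],None,fx=5.2,fy=5.2,interpolation=cv2.INTER_CUBIC))
f=grab('side'); cv2.imwrite('pics/s2.png',cv2.resize(f['frame'][160:280,200:350],None,fx=5,fy=5,interpolation=cv2.INTER_CUBIC))
```

```text
[526.80406653 221.36142294 280.67741254] [-89.96463237   0.23870986  20.31149423] [-6.63927228 -3.53848008  3.17166648] [-0.5260879   1.07938768  0.01871564]
```

View pics/s2.png

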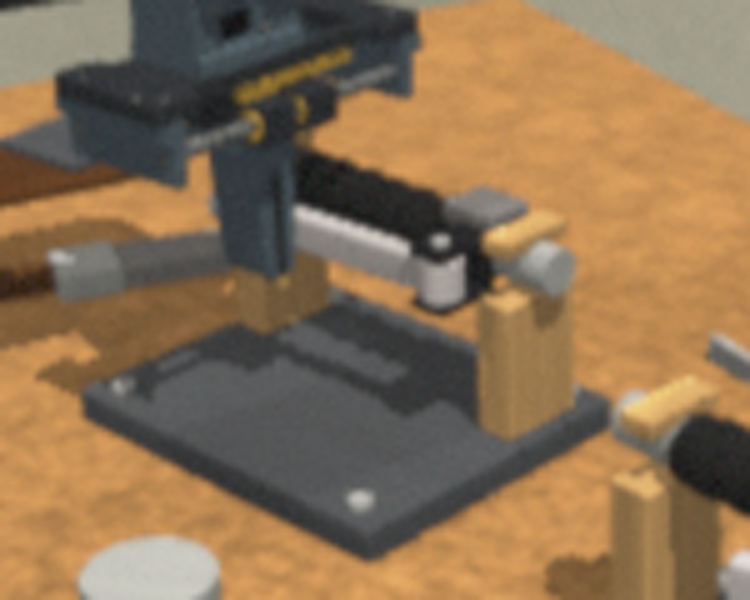

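The lever is nearly in and the stand hasn't moved. Normal force is about 7.5 N, which puts the angle near 0.23 rad. The last few millimetres go slowly, watching for the force to rise.

Call:
{"name": "carry_out", "arguments": {"increments": [[[0, 0.003, 0], [0.3, 0, 0], 1], [[0, 0.006, 0], [0.6, 0, 0], 1], [[0, 0.009, 0], [0.9, 0, 0], 1], [[0, 0.012, 0], [1.2, 0, 0], 1], [[0, 0.015, 0], [1.5, 0, 0], 1], [[0, 0.018, 0], [1.8, 0, 0], 1], [[0, 0.02, 0], [2.1, 0, 0], 1], [[0, 0.022, 0], [2.4, 0, 0], 1], [[0, 0.024, 0], [2.6, 0, 0], 1], [[0, 0.024, 0], [2.6, 0, 0], 1]]}}

```text
time_s: 7.8
ee_pos: [529.0, 222.4, 280.7]
ee_rot: [-89.9, 0.3, 18.9]
force: [-7.2, -2.7, 3.6]
gripper_width: 0.8
```

Call:
{"name": "carry_out", "arguments": {"increments": [[[0, 0.003, 0], [0.3, 0, 0], 1], [[0, 0.005, 0], [0.6, 0, 0], 1], [[0, 0.005, 0], [0.9, 0, 0], 1], [[0, 0.005, 0], [1.2, 0, 0], 1], [[0, 0.005, 0], [1.2, 0, 0], 1]]}}

```text
time_s: 8.22
ee_pos: [530.0, 222.9, 280.7]
ee_rot: [-89.9, 0.3, 18.7]
force: [-7.1, -2.2, 4.0]
gripper_width: 0.5
```

Call:
{"name": "carry_out", "arguments": {"increments": [[[0, 0.002, 0], [0.3, 0, 0], 1], [[0, 0.004, 0], [0.6, 0, 0], 1], [[0, 0.004, 0], [0.9, 0, 0], 1], [[0, 0.004, 0], [1.2, 0, 0], 1], [[0, 0.004, 0], [1.2, 0, 0], 1]]}}

```text
time_s: 8.63
ee_pos: [530.9, 223.3, 280.7]
ee_rot: [-89.9, 0.3, 18.4]
force: [-9.2, -2.3, 4.8]
gripper_width: 0.4
```

Call:
{"name": "carry_out", "arguments": {"increments": [[[0, 0, 0], [0.3, 0, 0], 1], [[0, 0, 0], [0.6, 0, 0], 1], [[0, 0, 0], [0.8, 0, 0], 1], [[0, 0, 0], [0.8, 0, 0], 1]]}}

```text
time_s: 8.97
ee_pos: [531.4, 223.4, 280.7]
ee_rot: [-89.9, 0.4, 18.4]
force: [-11.3, -2.2, 6.3]
gripper_width: 0.5
```

Call:
{"name": "carry_out", "arguments": {"increments": [[[0, 0, 0], [0.3, 0, 0], 1], [[0, 0, 0], [0.6, 0, 0], 1], [[0, 0, 0], [0.8, 0, 0], 1], [[0, 0, 0], [0.8, 0, 0], 1]]}}

```text
time_s: 9.3
ee_pos: [531.7, 223.5, 280.7]
ee_rot: [-89.9, 0.5, 18.4]
force: [-12.0, -2.8, 8.4]
gripper_width: 0.7
```

Call:
{"name": "carry_out", "arguments": {"increments": [[[0, 0, 0], [0.3, 0, 0], 1], [[0, 0, 0], [0.6, 0, 0], 1], [[0, 0, 0], [0.6, 0, 0], 1], [[0, 0, 0], [0.6, 0, 0], 1]]}}

```text
time_s: 9.63
ee_pos: [532.0, 223.6, 280.6]
ee_rot: [-89.9, 0.6, 18.4]
force: [-12.6, -2.5, 7.7]
gripper_width: 0.7
```

Run:
```python
from h import *
s=env.state(); print(s['ee_pos'],s['ee_rot'],s['force'],s['torque'])
f=grab('side'); cv2.imwrite('pics/s3.png',cv2.resize(f['frame'][160:280,200:350],None,fx=5,fy=5,interpolation=cv2.INTER_CUBIC))
f=grab('top'); cv2.imwrite('pics/t3.png',cv2.resize(f['frame'][200:310,180:330],None,fx=5.2,fy=5.2,interpolation=cv2.INTER_CUBIC))
```

```text
[531.95316702 223.63050783 280.63692882] [-89.91908982   0.55542735  18.40858304] [-12.64934983  -2.51298021   7.70838885] [-0.54001764  2.04322876  0.02879502]
```

View pics/t3.png

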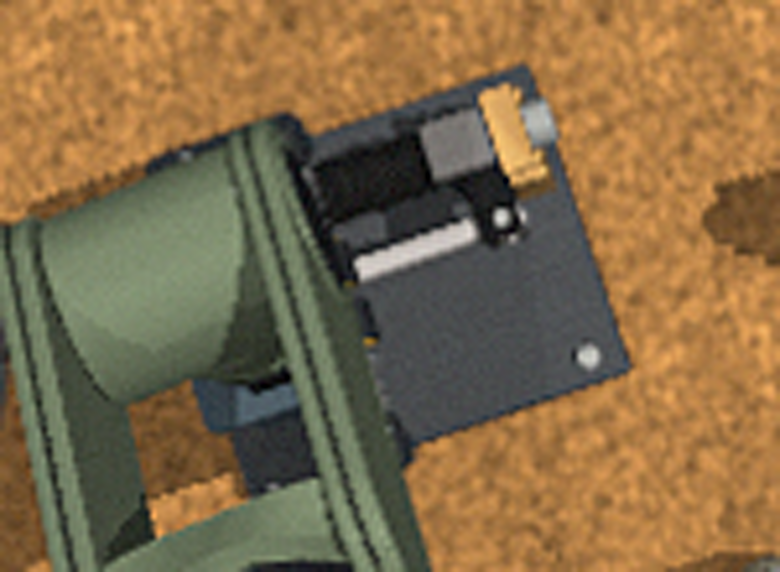

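The lever blade (360,270)–(475,232) is now parallel to the bar with a clear gap. The force is about 4 N above the spring's 9 N and the fingertips have stopped moving, so it's on the stop. Now I'll hold it there.

Call:
{"name": "carry_out", "arguments": {"increments": [[[0, 0, 0], [0, 0, 0], 1], [[0, 0, 0], [0.4, 0, 0], 1], [[0, 0, 0], [0.4, 0, 0], 1], [[0, 0, 0], [0.4, 0, 0], 1], [[0, 0, 0], [0.4, 0, 0], 1], [[0, 0, 0], [0.4, 0, 0], 1], [[0, 0, 0], [0.4, 0, 0], 1], [[0, 0, 0], [0.4, 0, 0], 1], [[0, 0, 0], [0.4, 0, 0], 1], [[0, 0, 0], [0.4, 0, 0], 1]]}}

```text
time_s: 10.57
ee_pos: [532.1, 223.7, 280.7]
ee_rot: [-89.9, 0.6, 18.4]
force: [-14.1, -3.3, 8.7]
gripper_width: 0.3
```

Run:
```python
from h import *
f=grab('top'); im=f['frame']; P=cloud(f); hsv=cv2.cvtColor(im,cv2.COLOR_BGR2HSV)
v,u=np.mgrid[0:480,0:640]
th=np.radians(18.1); R=np.array([[np.cos(th),-np.sin(th)],[np.sin(th),np.cos(th)]]); c=np.array([560,196.2])
m=(u>248)&(u<273)&(v>238)&(v<258)&(hsv[...,1]<60)&(hsv[...,2]>110)&(P[...,2]>100)&(P[...,2]<130)
L=(P[m][:,:2]-c)@R; A=np.polyfit(L[:,1],L[:,0],1); print('lever',m.sum(),A,'lean',np.arctan(-A[0]))
g=(u>230)&(u<275)&(v>210)&(v<250)&(P[...,2]>119)&(P[...,2]<130)
L=(P[g][:,:2]-c)@R; k=(L[:,1]>-45)&(L[:,1]<0)&(L[:,0]>25); print('grip x',L[k,0].mean(),k.sum())
print(env.state()['force'])
```

```text
lever 112 [-0.01784932 -1.90068637] lean 0.01784742813843976
grip x 41.48769703038023 157
[-13.80615291  -3.50082186   8.85394541]
```

Lean is 0.018 rad against an expected 0.01, and the stand hasn't moved. I'll hold a little longer, then ease off and back away.

Call:
{"name": "carry_out", "arguments": {"increments": [[[0, 0, 0], [0, 0, 0], 1], [[0, 0, 0], [0, 0, 0], 1], [[0, 0, 0], [0, 0, 0], 1], [[0, 0, 0], [0, 0, 0], 1], [[0, 0, 0], [0, 0, 0], 1], [[0, 0, 0], [0, 0, 0], 1], [[0, 0, 0], [-1, 0, -0.2], 1], [[0, 0, 0], [-3, 0, -0.6], 1], [[0, 0, 0], [-6, 0, -1], 1], [[0, 0, 0], [-9, 0, -1.5], 1]]}}

```text
time_s: 11.45
ee_pos: [525.4, 220.5, 280.6]
ee_rot: [-89.8, 0.2, 18.4]
force: [-8.5, 2.0, 3.0]
gripper_width: 0.2
```

Call:
{"name": "carry_out", "arguments": {"increments": [[[0, 0, 0], [-4, 0, -0.6], 1], [[0, 0, 0], [-8, 0, -1.2], 1], [[0, 0, 0], [-12, 0, -2], 1], [[0, 0, 0], [-16, 0, -3], 1], [[0, 0, 0], [-21, 0, -4], 1], [[0, 0, 0], [-27, 0, -4], 1], [[0, 0, 0], [-34, 0, -4], 1], [[0, 0, 0], [-42, 0, -4], 1], [[0, 0, 0], [-48, 0, -4], 1], [[0, 0, 0], [-50, 0, -4], 1]]}}

```text
time_s: 12.28
ee_pos: [480.1, 199.8, 281.3]
ee_rot: [-90.0, -0.1, 18.4]
force: [-0.2, 0.4, -0.1]
gripper_width: 0.3
```

Call:
{"name": "carry_out", "arguments": {"increments": [[[0, 0, 0], [-2, -6, 0], 1], [[0, 0, 0], [-6, -20, 0], 1], [[0, 0, 0], [-12, -40, 0], 1], [[0, 0, 0], [-20, -60, 0], 1], [[0, 0, 0], [-30, -80, 0], 1], [[0, 0, 0], [-40, -100, 20], 1], [[0, 0, 0], [-50, -120, 45], 1], [[0, 0, 0], [-60, -125, 75], 1], [[0, 0, 0], [-65, -125, 100], 1], [[0, 0, 0], [-65, -125, 110], 1]]}}

```text
time_s: 13.12
ee_pos: [382.8, 285.6, 407.6]
ee_rot: [-89.9, -0.2, 18.6]
force: [0.0, -0.3, 0.0]
gripper_width: 0.5
```

Call:
{"name": "carry_out", "arguments": {"increments": [[[0, 0, 0], [-4, 0, 15], 1], [[0, 0, 0], [-8, 0, 45], 1], [[0, 0, 0], [-12, 0, 75], 1], [[0, 0, 0], [-16, 0, 100], 1], [[0, 0, 0], [-20, 0, 115], 1], [[0, 0, 0], [-20, 0, 120], 1], [[0, 0, 0], [-20, 0, 120], 1], [[0, 0, 0], [-20, 0, 120], 1]]}}

```text
time_s: 13.78
ee_pos: [327.8, 390.9, 406.0]
ee_rot: [-90.0, -0.0, 18.5]
force: [1.3, 0.0, 0.1]
gripper_width: 0.8
```

Run:
```python
from h import *
f=grab('top'); im=f['frame']; P=cloud(f); hsv=cv2.cvtColor(im,cv2.COLOR_BGR2HSV)
cv2.imwrite('pics/t4.png',im)
v,u=np.mgrid[0:480,0:640]
th=np.radians(18.1); R=np.array([[np.cos(th),-np.sin(th)],[np.sin(th),np.cos(th)]]); c=np.array([560,196.2])
m=(u>222)&(u<273)&(v>236)&(v<282)&(hsv[...,1]<60)&(hsv[...,2]>110)&(P[...,2]>100)&(P[...,2]<130)
L=(P[m][:,:2]-c)@R; A=np.polyfit(L[:,1],L[:,0],1); print('lever',m.sum(),A)
m=(u>195)&(u<310)&(v>205)&(v<305)&(P[...,2]>12)&(P[...,2]<28); print('plate',cv2.minAreaRect(P[m][:,:2].astype(np.float32)))
s=env.state(); print(s['time_s'],s['ee_pos'],s['force'])
```

```text
lever 266 [ -0.27553977 -21.63783834]
plate ((560.0569458007812, 196.1279296875), (181.18809509277344, 218.83262634277344), 17.978546142578125)
13.8333 [327.93447879 390.62014576 406.02409536] [-0.43894469  0.34130846 -0.6358733 ]
```

View pics/t4.png

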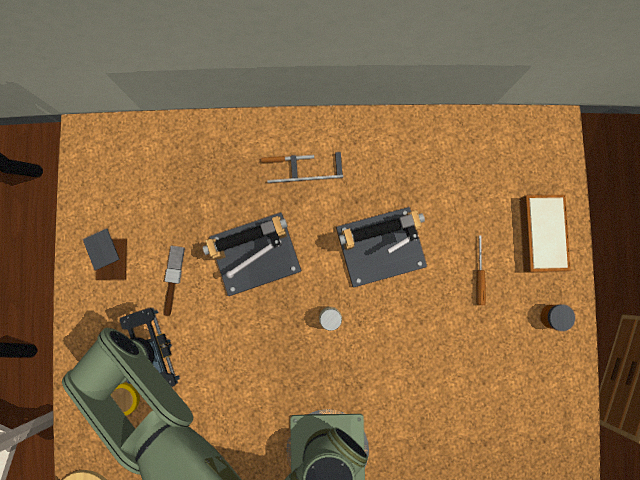

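The lever is back out, with its ball at (230,274). Both stands, the jar, screwdriver, brush and clamp are where they were, and the hand is clear. I'm handing the job in.

```bash
python3 -c "
from workcell import env
print(env.job_done())"
```

```text
the job is handed in; nothing more can be done
None
```

I pushed the long brake lever in with the backs of the closed fingers over about 4.5 s until it reached its stop. I held it there for about 2 s, then backed off so it sprang out, and took the hand away. The job was handed in at about 14 s of the 43 s allowed.

- **At the stop:** the push force was about 13–14 N, against the spring's 9 N. The fingertips had stopped moving. The blade leaned 0.018 rad from the bar, where 0.01 was expected; that is within camera accuracy.
- **Sideways load:** while holding, the wrist also read about 8 N vertically, probably friction on the blade. The wrist total was about 17 N, well below the limits.
- **After release:** the lever's slope was −0.2755, against −0.2746 before the push, so it is fully out. The stand's measured position changed by less than 0.1 mm and its angle by 0.1°.
- **Everything else:** in the last top picture the release stand, short lever, jar, screwdriver, brush and clamp look unmoved. I judged those by eye and did not measure them. The hand was clear of everything.

No check failed.

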